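# Close the casting frame round the clay model

## Robot

A 7-joint arm with a two-finger parallel gripper is mounted at the origin on the work surface. World frame = base frame: x ahead of the robot, y to its left, z up, the work surface at z = 0. Lengths are in m, angles in degrees, forces in N, time in s.
With the tool pointing down it reaches from about 0.425 to 0.875 m from the base axis. Payload 9.9 kg.
Tool frame: the origin (TCP) lies at the very end of the fingers, on their centre line; the grasp point (between the pads) lies 19 mm behind it (env.pinch_z is the z of the grasp point in the tool frame, in m); z points along the fingers, y is the direction in which the jaws open and shut (so a half turn about z gives the same grasp; the last joint's range is limited). The gripper opens to 85 mm and grips with 20 to 120 N. Pads are 22 mm wide; open, the fingers measure 114 mm over their backs; the gripper's body (76 mm by 85 mm) begins 54 mm behind the grasp point. The pads swing forward as they close: fully open they stand 13 mm farther back than shut.
Start: joints at [-72.926, 32.985, 1.427, 82.34, -0.859, 64.687, -3.237], TCP at [0.251, 0.626, 0.231] pointing down, gripper open.
Joint ranges: [-157.87, 157.87], [-19.46, 123.44], [-87.15, 90], [11.01, 140.99], [-62.26, 242.26], [9.8, 113.94], [-161.44, 161.44]. Speed limits (degrees/s): [127.2, 127.2, 172.46, 172.46, 180, 180, 180].

## Interface

Orientations are given as a 3x3 rotation matrix whose columns are the frame's x, y, z axes.
In Python, from bench import env, camera, calibration gives the robot as it stands.
- The arm moves only by the tool servo_tool, never from a script. Its argument "moves" is a list of rows, each a list of 5 numbers: the finger opening in m, from 0 to 0.0854, then the shift along the world's x, y, z in m, then the turn about the world's z in degrees. In form: [[grip, x, y, z, twist], ...]. A call has 1 to 12 rows; each row shifts and turns the commanded pose from where the row before left it; what a row does not reach is not made up. A row lasts 1/10 s, in which the tool goes at most 50 mm and 8.59 degrees, less where a joint would pass 70% of its speed; a pose out of reach is approached as far as the arm can. A call with a gripper value outside its range is refused whole. The fingers move at their own pace and stop on an object; the grip force is fixed at half the most. Time passes only in rows, so rows that do not move let the fingers close. It gives the time, the measured TCP pose, the force and the opening at its end, in the units of the state.
- env.get_obs(): the state, without advancing time (a new reading comes with each control period).
- camera(name): name is "side" or "top" or "wrist"; returns (picture, depth): 400x640x3 uint8, red, green, blue; 400x640 float32, m along the optical axis (not along the pixel's ray), 0 where there is no reading.
- calibration(name): a dict with "fov_y" (degrees; the focal length in pixels is half the picture's height over the tangent of half this angle, whatever the lens; pixels are square), "cx", "cy" (the principal point, pixels), "extrinsics" (4x4, takes a point from world to camera coordinates). Camera axes: x right, y up, looking along -z (the intrinsics and any distortion apply to the point x, -y, -z); pixel columns grow to the right and rows downward; lengths in m; the calibration is good to about 2 mm. A picture is of the moment at which its call begins: read the wrist's pose just before it. calibration takes no time and is no camera call; for the wrist camera it gives the pose at the moment of the call.
- env.close_job(): hands the job in, once; it reports no verdict.
The state is a dict: "clock": time; "q": joint angles; "qvel": joint speeds; "joint_efforts": joint torques, N m; "position": TCP position; "tool_rot": TCP orientation; "contact_force": force on the tool from outside, world axes, zero at the start; "wrist_torque": the same for the moment, N m; "grip_width": finger opening in m.
Only numpy, scipy, OpenCV 4.12 (cv2) and the standard library are available. Lean on these libraries where they do the work, as an engineer would, in place of code of your own. Each camera call takes 0.05 s, during which the arm holds its last target. There are 200 camera calls.

## Task

Close the plaster-casting frame round the clay model: push the loose L-shaped side along the bench until both of its free ends butt tight and square against the inner faces of the fixed side. Push it only from the outside with the fingertips: do not pinch or lift it, and keep the fingers off its freshly soaped white inner faces. Leave the model, the jar and the tools where they are, and finish clear of everything.

Things in the scene. Friction and masses are not known exactly. Their poses are not given: they have to be found in the camera images.
- fixed_side: Fixed half of the frame: two upright plywood boards in an L, 65 mm high, 18 thick, white inside, screwed down. Origin: bench height, corner of its INNER faces. x points away from the robot (yaw within 0.25), y left. Far board: inner face at own x=0, board x 0..18, y -253..18 mm. Left board: inner face at own y=0, board y 0..18, x -243..0 mm. Cleats 25 mm high on the outer sides only.
- loose_side: Loose half: L of two boards 65 mm high, 18 thick, about 0.24 kg, slides at a few N. Origin: bench height, its OUTER corner (nearest robot, rightmost). Near board: outer face own x=0, y 0..168 mm. Right board: outer face own y=0, x 0..158 mm. Closed: origin at (-158,-168,0) mm in the fixed side's frame, axes parallel. Starts 30 to 60 mm short in x and in y, skewed up to 0.2 rad.
- loose_lining: The white inner facing of the loose side, 3 mm thick, on the inside of both its boards (own x or y = 15 to 18 mm, full height); freshly soaped, not to be touched by the fingers. Same origin and axes as the loose side.
- near_end (a point): Centre of the free end face of the loose side's near board (18 mm wide, 65 mm high), at (9, 168, 32.5) mm in the loose side's frame. It must butt against the inner face of the fixed left board.
- right_end (a point): Centre of the free end face of the loose side's right board, at (158, 9, 32.5) mm in the loose side's frame. It must butt against the inner face of the fixed far board.
- clay_model: The clay model: a square terracotta-coloured slab 90 x 100 mm, 39 mm high at its rosette, loose on the bench inside the fixed corner, about 25 mm from each face of the closed frame. Origin: centre of its underside. Not to be moved.
- soap_jar: Closed amber glass jar, 68 mm diameter, 85 mm high, standing to the left of the frame. Origin: centre of its underside. Leave alone.
- loop_tool: Clay loop tool with a dark wooden handle, 175 mm long, 18 mm thick, lying flat to the left of the frame. Origin: under it, 100 mm from the handle's end; own x along the tool to the wire loop. Leave alone.
- calipers: Steel outside calipers, lying flat to the right of the frame, 165 mm long, 110 mm wide, 19 mm high at the pivot. Origin: under the pivot; own x towards the points. Leave alone.
Mind the look-alikes: they are no part of the job. What is shaped like the loose_side but turquoise or yellow is not meant.

How it is judged (in metres and radians):
At the end, for the whole second after the job is handed in: Both joints of the frame are closed to within 2.5 mm, the loose side is square to the fixed side within 0.03 rad, flat on the bench and at rest, with the model where it was (within 4 mm) (y of near_end in the frame of fixed_side between -0.0025 and 0.004 m and x of right_end in the frame of fixed_side between -0.0025 and 0.004 m and angle between the x axis of loose_side and the x axis of fixed_side, either way round below 0.03 rad and angle between loose_side's own z axis and vertical below 0.03 rad and height (world z) of loose_side below 0.003 m and linear speed of loose_side below 0.01 m/s and distance of clay_model from where it was at the start of the episode below 0.004 m); the robot touches nothing.
It fails at once if the loose side is lifted (8 mm) or tipped (0.12 rad) (height (world z) of loose_side above 0.008 m or angle between loose_side's own z axis and vertical above 0.12 rad).
It fails at once if the fingers touch the soaped inner faces of the loose side, or pinch it (contact force between loose_lining and the fingers above 0.5 N).
It fails at once if the clay model is moved by more than 4 mm (distance of clay_model from where it was at the start of the episode above 0.004 m).
It fails at once if the jar or a tool is moved by more than 15 mm (distance of any of soap_jar, loop_tool, calipers from where it was at the start of the episode above 0.015 m).
It also fails if it takes over 54 s, if anything falls off the work surface, if the arm or the gripper's body presses on something with over 40 N, if the wrist force passes 120 N, or if a joint passes its speed limit or range.

## Working session

There is one attempt and no reset: what is moved stays moved. The work goes in short steps, Python scripts to look and compute and a tool call to move; the robot and the scene stay as the last step left them, time stands still between calls to the robot, and variables do not carry over. Pictures are saved under pics/ and viewed, about 8 in all and at most 12, crops included, and the job is handed in when it is done.

Besides the shell and the picture viewer there is one more tool, called after ">>>" as name(argument=value, ...) on one line, values as JSON. servo_tool: Moves the arm, as the interface text tells. Its arguments: {"type":"object","properties":{"moves":{"type":"array","items":{"type":"array","items":{"type":"number"}}}},"required":["moves"]}

```bash
ls; mkdir -p pics; python3 - <<'E'
from bench import env,camera,calibration
import cv2,numpy as np
o=env.get_obs();print(o['clock'],o['position'],o['tool_rot'],o['contact_force'])
for n in('top','side'):
    p,d=camera(n);c=calibration(n);print(n,c)
    cv2.imwrite(f'pics/{n}0.png',p[:,:,::-1]);np.save(f'pics/{n}0.npy',d)
E
```

```text
pics
0.0 [0.25130111 0.62597341 0.23042606] [[-9.28005293e-01  3.72566523e-01 -6.02586407e-04]
 [ 3.72567007e-01  9.28003884e-01 -1.61727466e-03]
 [-4.33398692e-05 -1.72534326e-03 -9.99998511e-01]] [-0.02301944  0.28681611 -0.25652857]
top {'fov_y': 46.13556497657818, 'cx': 329.09818120095383, 'cy': 205.6127874997104, 'extrinsics': array([[-0.02250892, -0.99973513, -0.00479848, -0.02751678],
       [ 0.99655395, -0.02282006,  0.07974623, -0.54896361],
       [-0.07983461, -0.00298695,  0.99680365, -1.22741736],
       [ 0.        ,  0.        ,  0.        ,  1.        ]])}
side {'fov_y': 53.35799140441361, 'cx': 321.566019676283, 'cy': 202.1000069071923, 'extrinsics': array([[ 0.7091116 , -0.70481279, -0.01999184, -0.42787155],
       [ 0.44486215,  0.42521786,  0.78821789, -0.30431344],
       [-0.54704516, -0.56782806,  0.61507145, -0.74513108],
       [ 0.        ,  0.        ,  0.        ,  1.        ]])}
```

View pics/top0.png

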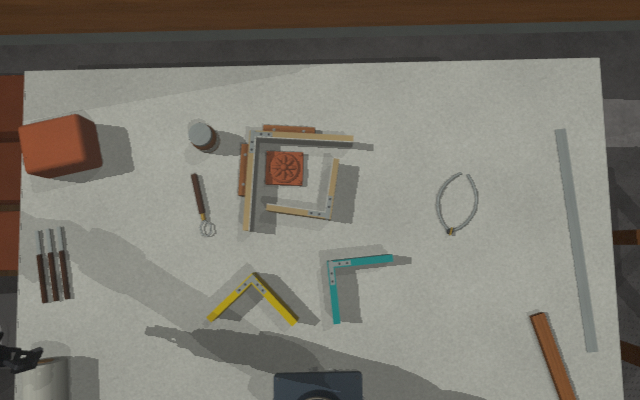

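View pics/side0.png

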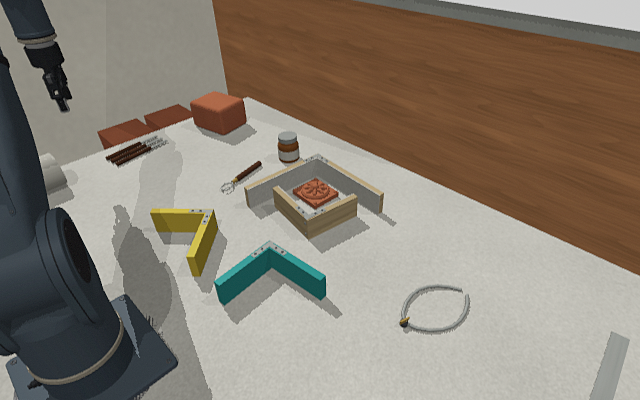

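The things that could be taken for the loose side are the plywood L (corner at top 330,217), the turquoise L (332,265) and the yellow L (253,275). By its description and its place opposite the fixed corner (252,135), I choose the plywood one. Next I rectify at board-top height for a close crop and measure.

```bash
cat > h.py <<'E'
import numpy as np,cv2
from scipy.optimize import minimize
from scipy.ndimage import distance_transform_edt as edt
def cloud(d,c):
    f=200/np.tan(np.radians(c['fov_y']/2)); v,u=np.mgrid[:400,:640]
    P=np.stack([(u-c['cx'])/f*d,-(v-c['cy'])/f*d,-d,np.ones_like(d)],-1)
    return (P@np.linalg.inv(c['extrinsics']).T)[...,:3]
def proj(P,c):
    f=200/np.tan(np.radians(c['fov_y']/2)); P=np.atleast_2d(P)
    q=np.c_[P,np.ones(len(P))]@c['extrinsics'].T
    return np.c_[c['cx']+f*q[:,0]/-q[:,2],c['cy']-f*q[:,1]/-q[:,2]]
def ortho(p,c,x0,x1,y0,y1,z,s=0.0005):
    X=np.arange(x1,x0,-s);Y=np.arange(y1,y0,-s)
    g=np.stack(np.meshgrid(X,Y,indexing='ij')+[np.full((len(X),len(Y)),z)],-1) if 0 else np.stack([*np.meshgrid(X,Y,indexing='ij'),np.full((len(X),len(Y)),z)],-1)
    m=proj(g.reshape(-1,3),c).reshape(len(X),len(Y),2).astype(np.float32)
    return cv2.remap(p,m[...,0],m[...,1],cv2.INTER_LINEAR)
FIX=[(0,.018,-.253,.018),(-.243,0,0,.018)]
LOO=[(0,.018,0,.168),(0,.158,0,.018)]
def R(a): return np.array([[np.cos(a),-np.sin(a)],[np.sin(a),np.cos(a)]])
def fitL(pts,boxes,g):
    "robust fit: points inside boxes + box samples covered"
    from scipy.spatial import cKDTree
    S=np.vstack([np.stack(np.meshgrid(np.linspace(b[0],b[1],max(3,int((b[1]-b[0])/.003))),np.linspace(b[2],b[3],max(3,int((b[3]-b[2])/.003)))),-1).reshape(-1,2) for b in boxes])
    T=cKDTree(pts)
    def cost(v):
        w=S@R(v[2]).T+v[:2]; d=T.query(w)[0]
        q=(pts-v[:2])@R(v[2])
        o=np.min([np.hypot(np.maximum(np.maximum(b[0]-q[:,0],q[:,0]-b[1]),0),np.maximum(np.maximum(b[2]-q[:,1],q[:,1]-b[3]),0)) for b in boxes],0)
        return np.mean(np.minimum(d,.01)**2)*1e6+np.mean(np.minimum(o,.01)**2)*1e6
    best=min((minimize(cost,np.array(g)+np.array(e),method='Nelder-Mead',options=dict(initial_simplex=np.array(g)+np.array(e)+np.array([[0,0,0],[.006,0,0],[0,.006,0],[0,0,.05]]),maxiter=400)) for e in [(0,0,0),(.005,-.005,.08),(-.005,.005,-.08)]),key=lambda r:r.fun)
    return best.x,best.fun
def rel(F,L):
    p=R(F[2]).T@(L[:2]-F[:2]); a=L[2]-F[2]
    ne=p+R(a)@[.009,.168]; re=p+R(a)@[.158,.009]
    return p,a,ne,re
E
python3 - <<'E'
from h import *;from bench import calibration
c=calibration('top');p=cv2.imread('pics/top0.png');d=np.load('pics/top0.npy');P=cloud(d,c)
for n,(u,v) in dict(fix=(252,135),loose=(328,217),jar=(202,133),loop=(200,205),cal=(451,232),model=(287,168),nearend=(267,207),rend=(335,161)).items():print(n,P[v,u].round(3))
b=P[60:300,150:500].reshape(-1,3)
print('bench z',np.median(b[:,2]))
t=b[(b[:,2]>.055)&(b[:,2]<.075)][:,:2]
f0=P[135,252,:2];l0=P[217,328,:2]
from scipy.sparse.csgraph import connected_components
from scipy.spatial import cKDTree
n,lab=connected_components(cKDTree(t).sparse_distance_matrix(cKDTree(t),.006))
T=cKDTree(t);A=t[lab==lab[T.query(f0)[1]]];B=t[lab==lab[T.query(l0)[1]]]
print(len(A),len(B))
F,cf=fitL(A,FIX,[*f0,0]);L,cl=fitL(B,LOO,[*l0,0.1])
print('F',F,cf,'L',L,cl);print(rel(F,L))
x0,x1,y0,y1=f0[0]-.32,f0[0]+.06,f0[1]-.33,f0[1]+.08
im=ortho(p,c,x0,x1,y0,y1,.065,.00065)
for V,bx in((F,FIX),(L,LOO)):
  for k in bx:
    w=np.array([[k[0],k[2]],[k[1],k[2]],[k[1],k[3]],[k[0],k[3]]])@R(V[2]).T+V[:2]
    cv2.polylines(im,[np.c_[(y1-w[:,1])/.00065,(x1-w[:,0])/.00065].astype(int)],True,(255,0,255),1)
cv2.imwrite('pics/o0.png',im);print(im.shape)
E
```

```text
fix [0.733 0.156 0.066]
loose [ 0.516 -0.037  0.065]
jar [0.738 0.282 0.082]
loop [0.558 0.305 0.017]
cal [ 0.471 -0.362  0.017]
model [0.65  0.069 0.033]
nearend [0.545 0.119 0.065]
rend [ 0.66  -0.058  0.066]
bench z 0.0007814634673988241
1519 853
F [ 0.72781337  0.14589432 -0.07466297] 1.344477336606442 L [ 0.51010035 -0.04256936 -0.16834501] 1.6217423119730396
(array([-0.20304829, -0.20417863]), np.float64(-0.09368203496402508), array([-0.17837218, -0.03775721]), array([-0.0448992 , -0.20999822]))
(585, 631, 3)
```

View pics/o0.png

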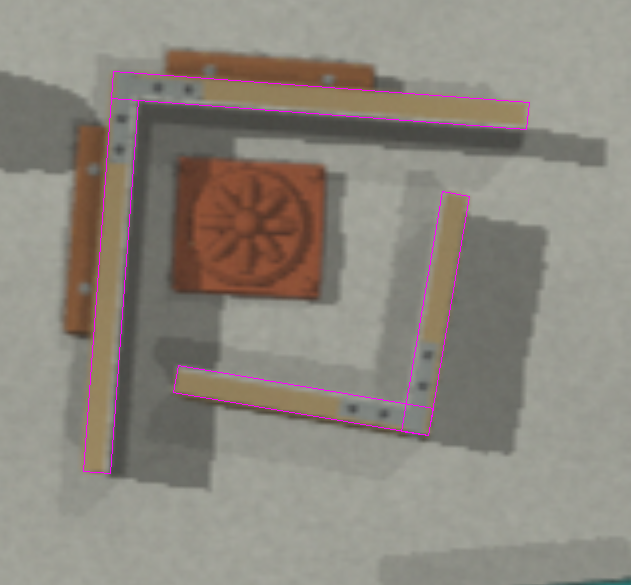

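The close crop confirms the plywood L, with the fit outlines lying on both frames. The loose corner is at crop (430,435), the near end at (177,380) and the right end at (455,195). Relative to the fixed side, the loose side is 45 mm short in x, 38 mm short in y and skewed -0.094 rad.

My plan is to open the fingers and line the jaw axis up with the board. Two-point contact then squares the L as it is pushed.

>>> servo_tool(moves=[[0.085, 0.0125, -0.034, 0, 1], [0.085, 0.0125, -0.034, 0, 1], [0.085, 0.0125, -0.034, 0, 1], [0.085, 0.0125, -0.034, 0, 1], [0.085, 0.0125, -0.034, 0, 1], [0.085, 0.0125, -0.034, 0, 1], [0.085, 0.0125, -0.034, 0, 1], [0.085, 0.0125, -0.034, 0, 1], [0.085, 0.0125, -0.034, 0, 1], [0.085, 0.0125, -0.034, 0, 1], [0.085, 0.0125, -0.034, 0, 1], [0.085, 0.0125, -0.034, 0, 1]])

```text
clock: 1.3
position: [0.4017, 0.2169, 0.2312]
tool_rot: [[-0.985, 0.171, -0.0], [0.171, 0.985, -0.0], [0.0, -0.0, -1.0]]
contact_force: [1.4, 0.1, -0.2]
grip_width: 0.0851
```

>>> servo_tool(moves=[[0.085, 0.0125, -0.034, 0, 1], [0.085, 0.0125, -0.034, 0, 1], [0.085, 0.0125, -0.034, 0, 1], [0.085, 0.0125, -0.034, 0, 1], [0.085, 0.0125, -0.034, 0, 1], [0.085, 0.0125, -0.034, 0, 1], [0.085, 0, 0, 0, 0], [0.085, 0, 0, 0, 0]])

```text
clock: 2.1
position: [0.4763, 0.0138, 0.231]
tool_rot: [[-0.998, 0.07, -0.001], [0.07, 0.998, -0.0], [0.001, -0.0, -1.0]]
contact_force: [0.5, 0.8, 0.2]
grip_width: 0.0851
```

>>> servo_tool(moves=[[0.085, 0, 0, -0.04, -0.3], [0.085, 0, 0, -0.04, 0], [0.085, 0, 0, -0.04, 0], [0.085, 0, 0, -0.03, 0], [0.085, 0, 0, -0.03, 0], [0.085, 0, 0, -0.02, 0], [0.085, 0, 0, -0.016, 0], [0.085, 0, 0, 0, 0]])

```text
clock: 2.9
position: [0.475, 0.0159, 0.0136]
tool_rot: [[-0.997, 0.071, -0.004], [0.071, 0.997, 0.0], [0.004, 0.0, -1.0]]
contact_force: [0.4, 0.3, 1.4]
grip_width: 0.0852
```

```bash
python3 - <<'E'
from bench import env,camera,calibration
import cv2,numpy as np
p,d=camera('side');q,e=camera('wrist')
a=cv2.resize(p[120:280,180:420],(800,533))[:,:,::-1]
cv2.imwrite('pics/s1.png',a);cv2.imwrite('pics/w1.png',q[:,:,::-1])
E
```

```text
(no output)
```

View pics/s1.png

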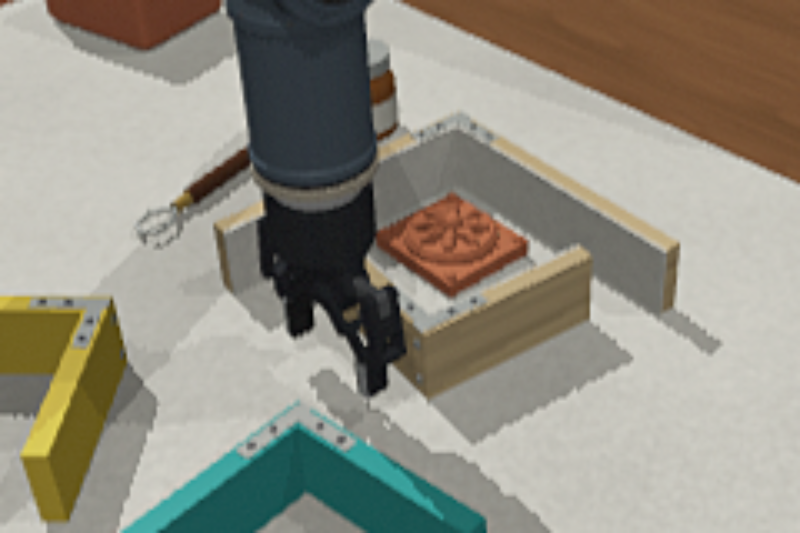

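View pics/w1.png

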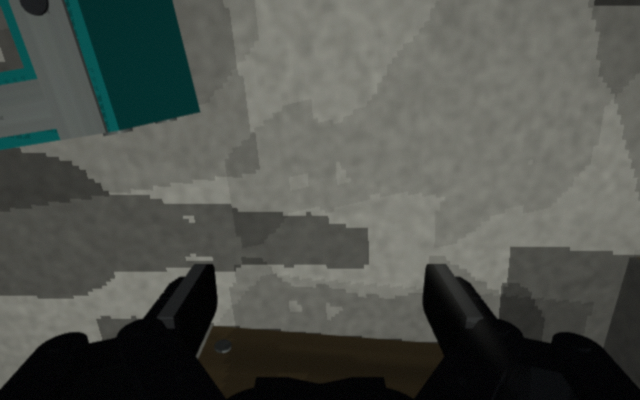

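Both open fingers stand in front of the near board (crop 300,330 and 375,390), the right one close to the corner. The wrist camera shows the corner at about (205,330). I shift 5 mm left, then push along the fixed side's x.

>>> servo_tool(moves=[[0.085, 0, 0.005, 0, -0.2], [0.085, 0.005, -0.0004, 0, 0], [0.085, 0.005, -0.0004, 0, 0], [0.085, 0.005, -0.0004, 0, 0], [0.085, 0.005, -0.0004, 0, 0], [0.085, 0.005, -0.0004, 0, 0], [0.085, 0.005, -0.0004, 0, 0], [0.085, 0.005, -0.0004, 0, 0], [0.085, 0.005, -0.0004, 0, 0], [0.085, 0, 0, 0, 0]])

```text
clock: 4.0
position: [0.5173, 0.0161, 0.0152]
tool_rot: [[-0.997, 0.076, 0.001], [0.076, 0.997, -0.0], [-0.001, 0.0, -1.0]]
contact_force: [0.0, -0.2, 0.0]
grip_width: 0.0848
```

```bash
cat > m.py <<'E'
from h import *;from bench import env,camera,calibration;import sys
from scipy.spatial import cKDTree
F=np.array([.72781337,.14589432,-.07466297])
def measure(g,refitF=False):
    p,d=camera('top');c=calibration('top');P=cloud(d,c);b=P.reshape(-1,3)
    t=b[(b[:,2]>.055)&(b[:,2]<.073)][:,:2]
    q=(t-F[:2])@R(F[2]).T.T
    inF=np.min([np.hypot(np.maximum(np.maximum(k[0]-q[:,0],q[:,0]-k[1]),0),np.maximum(np.maximum(k[2]-q[:,1],q[:,1]-k[3]),0)) for k in FIX],0)<.002
    r=(t-np.array(g[:2]))@R(g[2])
    near=np.min([np.hypot(np.maximum(np.maximum(k[0]-r[:,0],r[:,0]-k[1]),0),np.maximum(np.maximum(k[2]-r[:,1],r[:,1]-k[3]),0)) for k in LOO],0)<.012
    L,cl=fitL(t[near&~inF],LOO,g)
    return L,cl,p,c
def world(pF,a): return np.r_[F[:2]+R(F[2])@np.array(pF),F[2]+a]
if __name__=='__main__':
    g=world([float(sys.argv[1]),float(sys.argv[2])],float(sys.argv[3]))
    L,cl,p,c=measure(g);np.set_printoptions(precision=4,suppress=True)
    po,a,ne,re=rel(F,L);print('origin F',po,'yaw',round(a,4),'near_end',ne,'right_end',re,'cost',cl)
    o=env.get_obs();tf=R(F[2]).T@(o['position'][:2]-F[:2]);print('TCP in F',tf,o['clock'],o['contact_force'])
    cv2.imwrite('pics/'+sys.argv[4]+'.png',cv2.resize(ortho(p,c,.43,.78,-.13,.2,.065,.0006),None,fx=1,fy=1)[:,:,::-1])
E
python3 m.py -.185 -.204 -.03 t2
```

```text
origin F [-0.189  -0.2063] yaw -0.0327 near_end [-0.1745 -0.0387] right_end [-0.0308 -0.2025] cost 42.65751173456734
TCP in F [-0.2006 -0.1451] 4.05 [-1.0897 -0.593  -0.5019]
```

>>> servo_tool(moves=[[0.085, 0.005, -0.0004, 0, 0], [0.085, 0.005, -0.0004, 0, 0], [0.085, 0.005, -0.0004, 0, 0], [0.085, 0.005, -0.0004, 0, 0], [0.085, 0.004, -0.0003, 0, 0], [0.085, 0.003, -0.0002, 0, 0], [0.085, 0, 0, 0, 0]])

```text
clock: 4.75
position: [0.5441, 0.0141, 0.0153]
tool_rot: [[-0.997, 0.076, 0.001], [0.076, 0.997, -0.0], [-0.001, 0.0, -1.0]]
contact_force: [0.3, -0.6, 0.0]
grip_width: 0.0849
```

```bash
python3 m.py -.162 -.206 0 t3
```

```text
origin F [-0.1605 -0.2062] yaw 0.0116 near_end [-0.1535 -0.0381] right_end [-0.0027 -0.1954] cost 43.25883354507478
TCP in F [-0.1736 -0.1452] 4.8 [-0.0403 -0.4549 -1.0509]
```

View pics/t3.png

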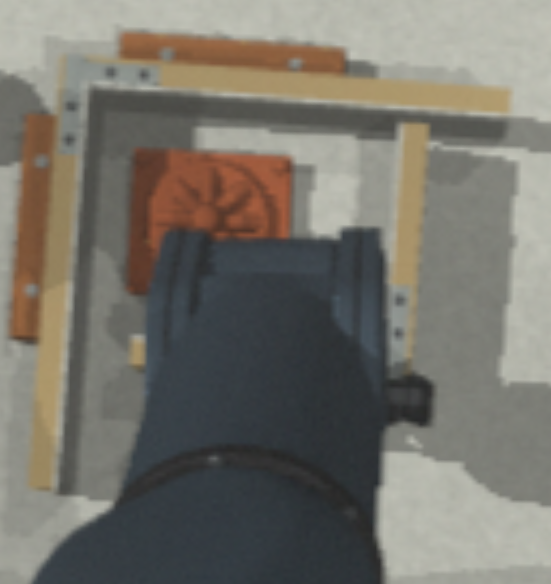

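The right board end (415,122) is about 5 mm short of the far board, and the L is close to square. I back off, lift, turn and go to the right side.

>>> servo_tool(moves=[[0.085, -0.01, 0.001, 0, 0], [0.085, -0.01, 0.001, 0, 0], [0.085, 0, 0, 0.04, 0], [0.085, 0, 0, 0.04, 0], [0.085, 0, 0, 0.04, 0], [0.085, 0.006, -0.008, 0.03, -8], [0.085, 0.01, -0.013, 0, -8], [0.085, 0.01, -0.013, 0, -8], [0.085, 0.01, -0.013, 0, -8], [0.085, 0.01, -0.013, 0, -8], [0.085, 0.01, -0.013, 0, -8]])

```text
clock: 5.9
position: [0.5787, -0.0571, 0.1651]
tool_rot: [[-0.606, 0.796, -0.001], [0.796, 0.606, 0.0], [0.001, -0.0, -1.0]]
contact_force: [-0.1, -0.2, -0.2]
grip_width: 0.0849
```

>>> servo_tool(moves=[[0.085, 0.01, -0.013, 0, -8], [0.085, 0.01, -0.013, 0, -8], [0.085, 0.01, -0.013, 0, -8], [0.085, 0, 0, 0, -8], [0.085, 0, 0, 0, -8], [0.085, 0, 0, 0, -2], [0.085, 0, 0, 0, 0], [0.085, 0, 0, 0, 0]])

```text
clock: 6.7
position: [0.6091, -0.0956, 0.1652]
tool_rot: [[0.073, 0.997, -0.0], [0.997, -0.073, 0.0], [0.0, -0.0, -1.0]]
contact_force: [-0.5, -0.0, 0.7]
grip_width: 0.0848
```

```bash
python3 m.py -.162 -.206 0 t4; python3 - <<'E'
from bench import env;print(env.get_obs()['q'])
E
```

```text
origin F [-0.1611 -0.1978] yaw 0.0278 near_end [-0.1568 -0.0296] right_end [-0.0034 -0.1844] cost 74.4691129659294
TCP in F [-0.1003 -0.2497] 6.75 [ 0.4605 -0.1038 -0.1909]
[-15.10673324  35.30334341  32.66860593  97.29499415 -22.66267976
  54.12941476  22.04637372]
```

>>> servo_tool(moves=[[0.085, 0, 0, -0.04, 0], [0.085, 0, 0, -0.04, 0], [0.085, 0, 0, -0.03, 0], [0.085, 0, 0, -0.025, 0], [0.085, 0, 0, -0.015, 0], [0.085, 0, 0, 0, 0]])

```text
clock: 7.35
position: [0.6084, -0.0957, 0.0137]
tool_rot: [[0.075, 0.997, -0.003], [0.997, -0.075, 0.001], [0.0, -0.003, -1.0]]
contact_force: [-0.8, 0.9, 1.1]
grip_width: 0.0849
```

```bash
python3 m.py -.162 -.206 0 t5; python3 - <<'E'
from bench import env,camera
import cv2,numpy as np
p,d=camera('side');q,e=camera('wrist')
a=cv2.resize(p[120:280,180:420],(480,320))
cv2.imwrite('pics/sw5.png',np.hstack([a,cv2.resize(q[:,:640],(320,320))])[:,:,::-1])
E
```

```text
origin F [-0.1602 -0.2005] yaw 0.0105 near_end [-0.153  -0.0324] right_end [-0.0023 -0.1898] cost 79.07944769655285
TCP in F [-0.1002 -0.25  ] 7.4 [-1.1078 -0.2609  0.9529]
```

View pics/sw5.png

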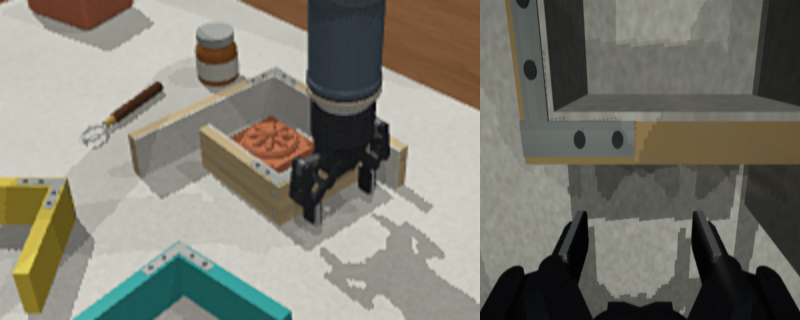

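Both fingers stand right of the right board, between its corner and its far end (side crop 310,215 and 370,185). The wrist view shows a clear gap. Pushing along the fixed side's y.

>>> servo_tool(moves=[[0.085, 0.0005, 0.007, 0, 0], [0.085, 0.0005, 0.007, 0, 0], [0.085, 0.0004, 0.005, 0, 0], [0.085, 0.0004, 0.005, 0, 0], [0.085, 0.0004, 0.005, 0, 0], [0.085, 0.0004, 0.005, 0, 0], [0.085, 0.0004, 0.005, 0, 0], [0.085, 0.0004, 0.005, 0, 0], [0.085, 0.0004, 0.005, 0, 0], [0.085, 0.0004, 0.005, 0, 0], [0.085, 0.0004, 0.004, 0, 0], [0.085, 0, 0, 0, 0]])

```text
clock: 8.7
position: [0.6142, -0.0369, 0.0152]
tool_rot: [[0.075, 0.997, -0.0], [0.997, -0.075, 0.001], [0.001, -0.0, -1.0]]
contact_force: [1.3, -0.8, -0.4]
grip_width: 0.0847
```

```bash
python3 m.py -.162 -.18 0 t6
```

```text
origin F [-0.1574 -0.1722] yaw 0.0145 near_end [-0.1509 -0.0041] right_end [ 0.0004 -0.1609] cost 96.15636024733706
TCP in F [-0.0997 -0.1912] 8.75 [ 0.4541 -0.5938 -0.5506]
```

>>> servo_tool(moves=[[0.085, 0.0003, 0.004, 0, 0], [0.085, 0.0003, 0.004, 0, 0], [0.085, 0.0001, 0.001, 0, 0], [0.085, 0, 0, 0, 0]])

```text
clock: 9.15
position: [0.6148, -0.0284, 0.0153]
tool_rot: [[0.076, 0.997, -0.0], [0.997, -0.076, 0.0], [0.0, -0.0, -1.0]]
contact_force: [-0.1, -0.2, -0.3]
grip_width: 0.0849
```

>>> servo_tool(moves=[[0.085, 0.0001, 0.001, 0, 0], [0.085, 0, 0, 0, 0]])

```text
clock: 9.35
position: [0.6148, -0.0278, 0.0153]
tool_rot: [[0.076, 0.997, -0.0], [0.997, -0.076, 0.0], [0.0, -0.0, -1.0]]
contact_force: [-1.1, 0.6, 0.0]
grip_width: 0.0851
```

>>> servo_tool(moves=[[0.085, 0.0001, 0.001, 0, 0], [0.085, 0, 0, 0, 0]])

```text
clock: 9.55
position: [0.615, -0.0269, 0.0153]
tool_rot: [[0.076, 0.997, -0.0], [0.997, -0.076, -0.0], [-0.0, -0.0, -1.0]]
contact_force: [-0.2, -1.1, -0.7]
grip_width: 0.0851
```

>>> servo_tool(moves=[[0.085, 0.0001, 0.001, 0, 0], [0.085, 0, 0, 0, 0]])

```text
clock: 9.75
position: [0.6151, -0.0258, 0.0153]
tool_rot: [[0.076, 0.997, -0.0], [0.997, -0.076, 0.0], [0.0, -0.0, -1.0]]
contact_force: [-0.1, -0.6, 0.5]
grip_width: 0.0848
```

>>> servo_tool(moves=[[0.085, 0.0001, 0.001, 0, 0], [0.085, 0, 0, 0, 0]])

```text
clock: 9.95
position: [0.6153, -0.0247, 0.0153]
tool_rot: [[0.076, 0.997, 0.0], [0.997, -0.076, 0.0], [0.0, 0.0, -1.0]]
contact_force: [-0.4, 0.1, 1.3]
grip_width: 0.0851
```

>>> servo_tool(moves=[[0.085, 0.0001, 0.001, 0, 0], [0.085, 0, 0, 0, 0]])

```text
clock: 10.15
position: [0.6153, -0.0241, 0.0153]
tool_rot: [[0.076, 0.997, 0.0], [0.997, -0.076, -0.0], [-0.0, 0.0, -1.0]]
contact_force: [-0.2, -2.0, -0.0]
grip_width: 0.085
```

>>> servo_tool(moves=[[0.085, 0.0001, 0.001, 0, 0], [0.085, 0, 0, 0, 0]])

```text
clock: 10.35
position: [0.6154, -0.0242, 0.0153]
tool_rot: [[0.077, 0.997, 0.0], [0.997, -0.077, -0.002], [-0.002, 0.0, -1.0]]
contact_force: [0.4, -5.6, -0.0]
grip_width: 0.0851
```

```bash
python3 m.py -.162 -.168 0 t7; python3 - <<'E'
from bench import env,camera
import cv2,numpy as np
q,e=camera('wrist')
cv2.imwrite('pics/tw7.png',np.hstack([cv2.resize(cv2.imread('pics/t7.png'),(400,420)),cv2.resize(q[:,:,::-1],(400,420))]))
E
```

```text
origin F [-0.162 -0.168] yaw 0.0 near_end [-0.153  0.   ] right_end [-0.004 -0.159] cost nan
TCP in F [-0.0995 -0.178 ] 10.4 [ 0.8187 -3.9625 -0.9696]
  return _methods._mean(a, axis=axis, dtype=dtype,
  ret = ret.dtype.type(ret / rcount)
```

View pics/tw7.png

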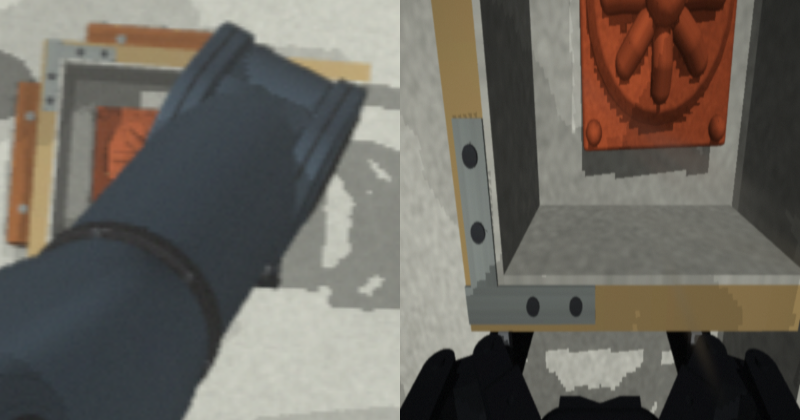

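The y joint is closed, with contact force building to 5.6 N. The wrist view shows the model clear of the boards. I back off and go round to the near board for the final x push.

>>> servo_tool(moves=[[0.085, -0.0007, -0.01, 0, 0], [0.085, -0.0011, -0.015, 0, 0], [0.085, 0, 0, 0.04, 0], [0.085, 0, 0, 0.04, 0], [0.085, 0, 0, 0.04, 0], [0.085, -0.0083, 0.0086, 0.03, 7.5], [0.085, -0.01, 0.01, 0, 7.5], [0.085, -0.01, 0.01, 0, 7.5], [0.085, -0.01, 0.01, 0, 7.5], [0.085, -0.01, 0.01, 0, 7.5], [0.085, -0.01, 0.01, 0, 7.5], [0.085, -0.01, 0.01, 0, 7.5]])

```text
clock: 11.65
position: [0.5448, 0.0199, 0.1655]
tool_rot: [[-0.747, 0.664, 0.0], [0.664, 0.747, -0.0], [-0.0, 0.0, -1.0]]
contact_force: [0.6, -0.2, 0.7]
grip_width: 0.0849
```

>>> servo_tool(moves=[[0.085, -0.01, 0.01, 0, 7.5], [0.085, -0.01, 0.01, 0, 7.5], [0.085, -0.01, 0.01, 0, 7.5], [0.085, 0, 0.002, 0, 7.5], [0.085, 0, 0, 0, 7.5], [0.085, 0, 0, 0, 0], [0.085, 0, 0, 0, 0]])

```text
clock: 12.35
position: [0.5153, 0.0518, 0.1654]
tool_rot: [[-0.997, 0.081, 0.0], [0.081, 0.997, 0.0], [-0.0, 0.0, -1.0]]
contact_force: [-0.3, -0.0, -0.1]
grip_width: 0.0847
```

```bash
python3 m.py -.161 -.168 0 t8
```

```text
origin F [-0.1642 -0.1697] yaw 0.0182 near_end [-0.1583 -0.0016] right_end [-0.0064 -0.1578] cost 39.06659298098506
TCP in F [-0.2049 -0.1096] 12.4 [-0.0815 -0.2397  0.309 ]
```

>>> servo_tool(moves=[[0.085, 0, 0, -0.04, 0.3], [0.085, 0, 0, -0.04, 0], [0.085, 0, 0, -0.03, 0], [0.085, 0, 0, -0.025, 0], [0.085, 0, 0, -0.015, 0], [0.085, 0, 0, 0, 0], [0.085, 0.008, -0.0006, 0, 0], [0.085, 0.008, -0.0006, 0, 0], [0.085, 0.006, -0.0005, 0, 0], [0.085, 0.004, -0.0003, 0, 0], [0.085, 0.003, -0.0002, 0, 0], [0.085, 0, 0, 0, 0]])

```text
clock: 13.6
position: [0.5448, 0.0505, 0.0155]
tool_rot: [[-0.997, 0.071, 0.001], [0.071, 0.997, 0.0], [-0.001, 0.0, -1.0]]
contact_force: [-0.0, 0.0, 0.4]
grip_width: 0.085
```

>>> servo_tool(moves=[[0.085, 0.001, -0.0001, 0, 0], [0.085, 0.001, -0.0001, 0, 0], [0.085, 0.001, -0.0001, 0, 0], [0.085, 0, 0, 0, 0]])

```text
clock: 14.0
position: [0.5473, 0.0502, 0.0153]
tool_rot: [[-0.997, 0.071, -0.0], [0.071, 0.997, -0.0], [0.0, -0.0, -1.0]]
contact_force: [0.2, 0.8, -0.0]
grip_width: 0.0853
```

>>> servo_tool(moves=[[0.085, 0.001, -0.0001, 0, 0], [0.085, 0.001, -0.0001, 0, 0], [0.085, 0, 0, 0, 0]])

```text
clock: 14.3
position: [0.5492, 0.05, 0.0152]
tool_rot: [[-0.997, 0.071, -0.0], [0.071, 0.997, -0.0], [0.0, -0.0, -1.0]]
contact_force: [-0.8, 1.0, -0.0]
grip_width: 0.085
```

>>> servo_tool(moves=[[0.085, 0.001, -0.0001, 0, 0], [0.085, 0, 0, 0, 0]])

```text
clock: 14.5
position: [0.5504, 0.0499, 0.0152]
tool_rot: [[-0.997, 0.071, -0.0], [0.071, 0.997, -0.0], [0.0, -0.0, -1.0]]
contact_force: [-0.3, 0.2, -1.1]
grip_width: 0.0851
```

>>> servo_tool(moves=[[0.085, 0.001, -0.0001, 0, 0], [0.085, 0, 0, 0, 0]])

```text
clock: 14.7
position: [0.5515, 0.0498, 0.0153]
tool_rot: [[-0.997, 0.071, 0.0], [0.071, 0.997, -0.0], [-0.0, -0.0, -1.0]]
contact_force: [-0.7, -0.1, -1.0]
grip_width: 0.085
```

>>> servo_tool(moves=[[0.085, 0.001, -0.0001, 0, 0], [0.085, 0, 0, 0, 0]])

```text
clock: 14.9
position: [0.5525, 0.0498, 0.0153]
tool_rot: [[-0.997, 0.071, 0.0], [0.071, 0.997, 0.0], [-0.0, 0.0, -1.0]]
contact_force: [-0.5, 1.0, -0.8]
grip_width: 0.085
```

>>> servo_tool(moves=[[0.085, 0.001, -0.0001, 0, 0], [0.085, 0, 0, 0, 0]])

```text
clock: 15.1
position: [0.5535, 0.0496, 0.0153]
tool_rot: [[-0.997, 0.071, 0.0], [0.071, 0.997, 0.0], [-0.0, 0.0, -1.0]]
contact_force: [-0.5, 0.3, -0.2]
grip_width: 0.0852
```

>>> servo_tool(moves=[[0.085, 0.001, -0.0001, 0, 0], [0.085, 0, 0, 0, 0]])

```text
clock: 15.3
position: [0.5535, 0.0496, 0.0152]
tool_rot: [[-0.997, 0.071, -0.001], [0.071, 0.997, 0.0], [0.001, -0.0, -1.0]]
contact_force: [-4.7, 1.0, 3.2]
grip_width: 0.085
```

```bash
python3 m.py -.159 -.168 0 t9
```

```text
origin F [-0.1543 -0.1695] yaw 0.0219 near_end [-0.149  -0.0013] right_end [ 0.0035 -0.157 ] cost 45.329208215532056
TCP in F [-0.1667 -0.1091] 15.35 [-5.1272  0.4668  3.1763]
```

View pics/t9.png

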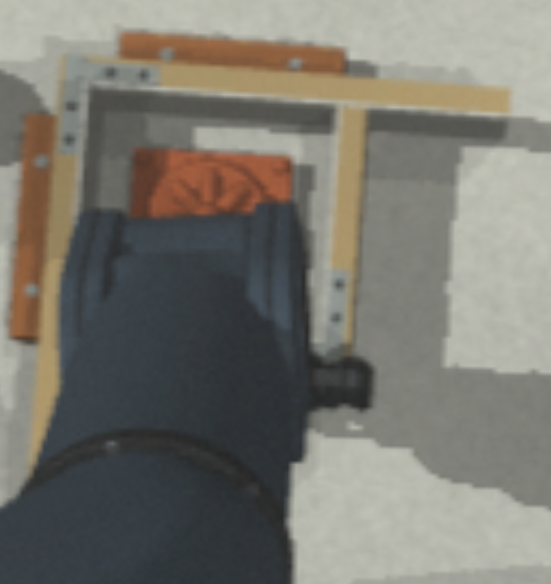

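The right end (350,108) now butts on the far board, with contact at -4.7 N. I clear off and measure without the arm in the way.

>>> servo_tool(moves=[[0.085, -0.012, 0.001, 0, 0], [0.085, -0.015, 0.001, 0, 0], [0.085, 0, 0, 0.04, 0], [0.085, 0, 0, 0.045, 0], [0.085, 0, 0, 0.045, 0], [0.085, 0, 0, 0.045, 0], [0.085, -0.007, 0.035, 0, 0], [0.085, -0.007, 0.035, 0, 0], [0.085, -0.007, 0.035, 0, 0], [0.085, -0.007, 0.035, 0, 0], [0.085, -0.007, 0.035, 0, 0], [0.085, -0.007, 0.035, 0, 0]])

```text
clock: 16.55
position: [0.4856, 0.2631, 0.1906]
tool_rot: [[-0.997, 0.071, 0.002], [0.071, 0.997, 0.001], [-0.002, 0.001, -1.0]]
contact_force: [-0.2, 0.2, -0.3]
grip_width: 0.085
```

>>> servo_tool(moves=[[0.085, -0.007, 0.035, 0, 0], [0.085, -0.007, 0.035, 0, 0], [0.085, -0.007, 0.035, 0, 0], [0.085, -0.007, 0.035, 0, 0], [0.085, -0.007, 0.035, 0, 0], [0.085, 0, 0, 0, 0]])

```text
clock: 17.15
position: [0.4479, 0.4429, 0.19]
tool_rot: [[-0.998, 0.064, -0.0], [0.064, 0.998, 0.004], [0.001, 0.004, -1.0]]
contact_force: [-0.8, 0.0, 0.6]
grip_width: 0.0849
```

```bash
python3 m.py -.158 -.168 0 t10; python3 - <<'E'
from m import *
# refit fixed+loose on all points jointly, and edge crop
p,d=camera('top');c=calibration('top');P=cloud(d,c);b=P.reshape(-1,3)
t=b[(b[:,2]>.055)&(b[:,2]<.073)][:,:2];q=(t-F[:2])@R(F[2])
k=(q[:,0]>-.27)&(q[:,0]<.03)&(q[:,1]>-.28)&(q[:,1]<.03);t=t[k];q=q[k]
near=(q[:,0]<-.006)&(q[:,1]<-.006)
F2,cf=fitL(t[~near],FIX,F);L,cl=fitL(t[near],LOO,world([-.158,-.168],0))
print(F2,cf,cl,rel(F,L),rel(F2,L))
cc=ortho(p,c,.51,.76,-.08,.18,.065,.00045)
cv2.imwrite('pics/c10.png',cc[:,:,::-1]);print(cc.shape)
red=(p[...,0].astype(int)-p[...,2]>60)&(P[...,2]>.01)&(P[...,2]<.045)
for n,pp,D in(('now',p,P),('0',cv2.imread('pics/top0.png')[:,:,::-1],cloud(np.load('pics/top0.npy'),c))):
    Q=D.reshape(-1,3);qf=(Q[:,:2]-F[:2])@R(F[2]);r=(pp[...,0].astype(int)-pp[...,2]>50).ravel()&(Q[:,2]>.02)&(Q[:,2]<.05)&(qf[:,0]<-.01)&(qf[:,0]>-.13)&(qf[:,1]<-.01)&(qf[:,1]>-.15)
    print('model',n,qf[r].mean(0),r.sum())
E
```

```text
origin F [-0.1578 -0.1678] yaw 0.0056 near_end [-0.1497  0.0003] right_end [ 0.0002 -0.1579] cost 1.7772314896609653
TCP in F [-0.2997  0.2722] 17.2 [-0.1267 -0.2214 -0.9218]
[ 0.7275024   0.14585945 -0.07480424] 1.5936752213966627 2.8397162995512275 (array([-0.15865892, -0.168048  ]), np.float64(0.0028121349600963574), array([-1.50131398e-01, -2.33577580e-05]), array([-0.00068486, -0.15860372])) (array([-0.15832769, -0.1680124 ]), np.float64(0.0029534009332894406), array([-1.49823898e-01,  1.34447368e-05]), array([-0.00035496, -0.15854581]))
(556, 578, 3)
model now [-0.06963953 -0.07286112] 695
model 0 [-0.06930026 -0.07353326] 676
```

View pics/c10.png

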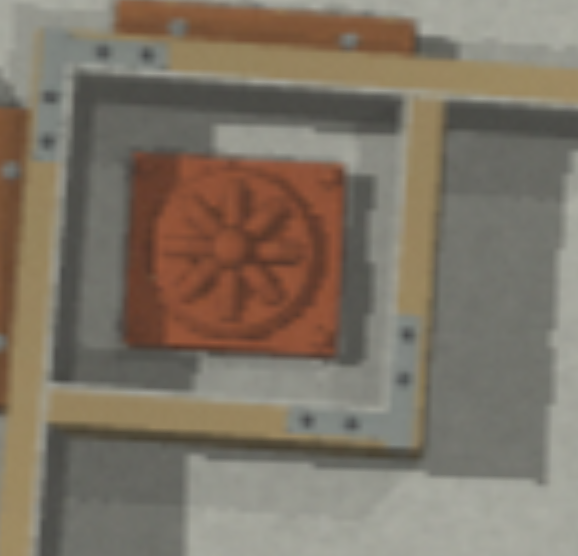

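The frame is closed and square: the near end (48,405) butts on the left board and the right end (425,98) on the far board. The model has not moved and the arm is clear, so I hand in.

```bash
python3 -c "
from bench import env
print(env.close_job())"
```

```text
the job is handed in; nothing more can be done
None
```

The frame is closed and the job is handed in at about 17 s of the 54 s allowed; the hand-in gives no verdict. I pushed the plywood loose side only from outside with the open fingertips: in x to square it, in y until it butted at about 5.6 N, then in x again until it butted at about 4.7 N.

The last checks, with the arm clear, are from top-camera fits good to about 2 mm, because of the calibration:

| Check | Measured | Limit |
|---|---|---|
| near_end, y in the fixed frame | 0.0 to +0.3 mm | -2.5 to 4 mm |
| right_end, x in the fixed frame | -0.7 to +0.2 mm | -2.5 to 4 mm |
| Skew | 0.003 to 0.006 rad | 0.03 rad |
| Model shift | under 1 mm | 4 mm |

- **Fits that disagreed:** While the arm hid the loose side, some fits showed a skew of up to 0.028 rad, and one failed outright. I did not rely on these. The clear views at the end settled it.
- **Not measured:** I did not re-measure the jar, loop tool or calipers. The pushes stayed well away from them, and the arm passed over the left side only at about 0.19 m.

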